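# Shut and lock the access panel of a bench instrument

## Task

The instrument case on the blue mat has its sliding access panel standing part open. Push the panel's upright lip with the fingers until the panel is fully home, then set a fingertip in the slot of the big round fastener on the panel and turn it a quarter turn clockwise (seen from above) to its stop, so that the panel is locked. Do not force or squeeze anything, and leave the other things on and around the case where they are.

Things in the scene. Friction and masses are not known exactly. Their poses are not given: they have to be found in the camera images.
- case: grey instrument case, fixed, 300 x 300 mm, deck 65 mm above its underside; origin: centre of its underside. Its +x is the way the panel slides shut (roughly away from the robot), +y left, +z up. An aluminium panel 190 (along x) x 170 x 6 mm slides on the deck between two guide bars (y = +-92 mm, 12 mm high) to a stop bar at the far end; a lip stands on its near edge, the fastener is in its middle.
- panel (a joint): how far the panel stands open, m: 0 fully home against its stop, up to 0.07. It is moved by a steady push of about 8 N and stays where it is left.
- cam (a joint): turn of the fastener, rad: 0 unlocked (slot along the case's x), grows clockwise seen from above, stop at 1.571 (slot across), where its tongue is behind a keeper and locks the panel. Friction about 0.09 N m (3 N at 33 mm from the axis), stays where left. With the panel open the hidden tongue misses or meets the keeper and cannot lock.
- lip (a point): middle of the top edge of the lip's near face; moves with the panel, axes as the case's. The lip is a plain upright strip 130 mm long (across the slide), 8 mm thick; top edge 96 mm, foot 72 mm above the case's underside. In front of it lies the bare deck.
- slot (a point): on the fastener's axis, on the slot's floor; moves and turns with the fastener, x axis along the slot. Round plastic head 104 mm across with a straight slot 50 mm wide, 16 mm deep right across it, open at both ends, between two black D-shaped cheeks of slippery plastic. Slot floor 76 mm, cheek tops 92 mm above the case's underside. The axis is 95 mm from the lip's near face.
- tin: bystander: open steel screw tin, 44 mm across, 28 mm high, standing on the deck of the case to the left of the panel; origin: centre of its underside
- dial: bystander: loose aluminium knob, 26 mm across, 18 mm high, standing on the deck to the right of the panel; origin: centre of its underside
- holder: bystander: red circuit-board holder with two A-shaped cheeks on steel rods, 110 x 150 mm, 140 mm high, on the mat left of the case; origin: centre of its underside
- driver: bystander: screwdriver, 170 mm long, lying on the mat right of the case
- meter: bystander: grey hand multimeter, 150 x 75 x 38 mm, lying on the mat right of the screwdriver; origin: centre of its underside
- flux: bystander: small jar, 32 mm across, 60 mm high, on the mat beyond the case; origin: centre of its underside

How it is judged (in metres and radians):
On the way, in this order (a step that is already met when the one before it is completed fails the run):
1. the panel is pushed fully home (within 4 mm) while the fastener is still unlocked (value of joint panel below 0.004 m and value of joint cam below 0.5 rad), for 0.2 s.
2. the fastener is turned to its stop (at least 1.42 rad) with the panel home (value of joint cam above 1.42 rad and value of joint panel below 0.004 m), for 0.2 s.
At the end, for the whole second after the job is handed in: the panel is within 4 mm of fully home, the fastener is turned at least 1.42 rad (stop at 1.571) and at rest, and every bystander is within 30 mm of where it stood (all of step 2 and velocity of joint cam below 0.05 rad/s and distance of each of tin, dial, holder, driver, meter, flux from where it was at the start of the episode below 0.03 m); the robot touches nothing.
It fails at once if a bystander is moved, lifted or carried more than 30 mm (distance of any of tin, dial, holder, driver, meter, flux from where it was at the start of the episode above 0.03 m).
It fails at once if the panel, the fastener or the case is forced or squeezed by the fingers with more than 60 N (contact force between the fingers and case above 60 N).
It also fails if it takes over 48 s, if anything falls off the work surface, if the arm or the gripper's body presses on something with over 40 N, if the wrist force passes 120 N, or if a joint passes its speed limit or range.

## Robot

A 6-joint arm with a two-finger parallel gripper is mounted at the origin on the work surface. World frame = base frame: x ahead of the robot, y to its left, z up, the work surface at z = 0. Lengths are in mm, angles in degrees, forces in N, time in s.
With the tool pointing down it reaches from about 325 to 850 mm from the base axis. Payload 15.5 kg.
Tool frame: the origin (TCP) lies between the finger pads; the fingertips stand 14 mm ahead of it and the grasp point (between the pads) lies 5 mm behind it; z points along the fingers, y is the line along which they close (so a half turn about z gives the same grasp; the last joint's range is limited). The gripper opens to 91 mm and grips with 3 to 60 N. Pads are 32 mm wide; open, the fingers measure 118 mm over their backs; the gripper's body (76 mm by 178 mm) begins 60 mm behind the grasp point.
Start: joints at [69.07, 28.281, 77.091, -0, 74.628, -5.472], TCP at [166.582, 602.393, 227.915] pointing down, gripper open.
Joint ranges: [-166.48, 166.48], [-47.26, 123.95], [12.59, 153.08], [-70.14, 250.14], [6.76, 159.57], [-176.63, 176.63]. Speed limits (degrees/s): [108.29, 108.29, 147.25, 172.46, 172.46, 172.46].

## Interface

Orientations are given as a 3x3 rotation matrix whose columns are the frame's x, y, z axes.
In Python, from cell import env, imaging, ticket gives the robot as it stands.
- The arm moves only by the tool move_arm, never from a script. Its arguments are lists of equal length, an entry for each row: "fingers": the opening, from -1 (shut) to 1 (fully open); "dp": the shift along the tool's x, y, z in m, a list of three; "yaw": the turn about the tool's z in rad. A call has 1 to 10 rows; each row is the pose to reach, as a shift and turn from the pose commanded when the call began, along the tool's axes at that moment; what a row does not reach only later rows make up. A row lasts 1/10 s, in which the tool goes at most 50 mm and 8.59 degrees, less where a joint would pass 70% of its speed; a pose out of reach is approached as far as the arm can. A call with a gripper value outside its range is refused whole. The fingers move at their own pace and stop on an object; "squeeze" is the grip in N (left out, the last holds). Time passes only in rows, so rows that repeat a pose let the fingers close. It gives the time, the measured TCP pose, the force, the opening and the grip force at its end, in the units of the state.
- env.read_state(): the state, without advancing time (a new reading comes with each control period).
- imaging.read_camera(name): name is "scene" or "top" or "wrist"; returns a dict with "color" (384x512x3 uint8, red, green, blue), "K" (3x3 intrinsics, pixels), "xyz" and "rotation" of the camera in the world. Camera axes: x right, y down, z forward; pixel columns grow to the right and rows downward; lengths in mm; the calibration is good to about 2 mm. A picture is of the moment at which its call begins. There is no depth.
- ticket.close_job(): hands the job in; it is judged then, once.
The state is a dict: "clock": time; "qpos": joint angles; "joint_vel": joint speeds; "joint_torque": joint torques, N m; "position": TCP position; "ee_rot": TCP orientation; "wrist_force": force on the tool from outside, world axes, zero at the start; "wrist_torque": the same for the moment, N m; "gripper_width": opening from 0.0 (shut) to 1.0 (fully open); "gripper_force": force on a finger pad.
Only numpy, scipy, OpenCV 4.12 (cv2) and the standard library are available. Lean on these libraries where they do the work, as an engineer would, in place of code of your own. Each camera call takes 0.05 s, during which the arm holds its last target. There are 200 camera calls.

## Working session

There is one attempt and no reset: what is moved stays moved. The work goes in short steps, Python scripts to look and compute and a tool call to move; the robot and the scene stay as the last step left them, time stands still between calls to the robot, and variables do not carry over. Pictures are saved under pics/ and viewed, at most 10 in all, crops included, and the job is handed in when it is done.

Besides the shell and the picture viewer there is one more tool, called after "Request:" in YAML: its name, and indented under it one key for each argument. move_arm: Moves the arm, as the interface text tells. Its arguments: {"type":"object","properties":{"fingers":{"type":"array"},"dp":{"type":"array"},"yaw":{"type":"array"},"squeeze":{"type":"number"}},"required":["fingers","dp","yaw"]}

```bash
mkdir -p pics; python3 - <<'E'
from cell import env, imaging
import cv2
for n in ("top","scene"):
    d=imaging.read_camera(n); cv2.imwrite(f"pics/{n}0.png",cv2.cvtColor(d["color"],cv2.COLOR_RGB2BGR))
    print(n,d["K"],d["xyz"],d["rotation"])
s=env.read_state(); print(s["clock"],s["position"],s["ee_rot"],s["gripper_width"],s["wrist_force"])
E
```

```text
top [[407.42888503   0.         254.96019504]
 [  0.         407.42888503 193.10530259]
 [  0.           0.           1.        ]] [ 432.29811088   50.90337438 1090.30426393] [[-0.0584077  -0.97479603  0.21531662]
 [-0.9982904   0.05750754 -0.01044843]
 [-0.00219724 -0.21555878 -0.97648839]]
scene [[355.86512738   0.         254.98342192]
 [  0.         355.86512738 197.33865893]
 [  0.           0.           1.        ]] [1386.82718882 -365.19162887  777.48544544] [[ 0.45017716  0.56538277 -0.69114604]
 [ 0.89273718 -0.2685083   0.3618337 ]
 [ 0.01899609 -0.77990103 -0.62561452]]
0.1 [166.46191836 602.08610395 227.38248182] [[-9.63820721e-01  2.66551033e-01 -4.06836380e-04]
 [ 2.66551318e-01  9.63820175e-01 -1.03220797e-03]
 [ 1.16981012e-04 -1.10330620e-03 -9.99999385e-01]] 1.0005031224752028 [-0.35978949  0.34146351 -0.0522836 ]
```

View pics/top0.png

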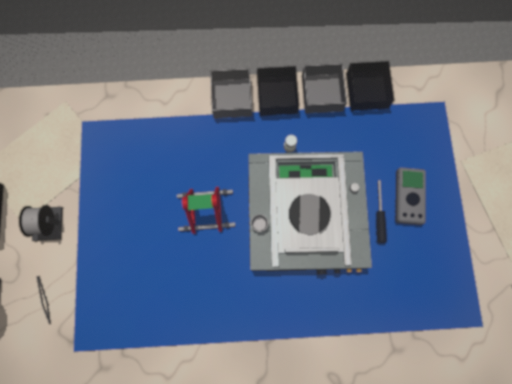

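View pics/scene0.png

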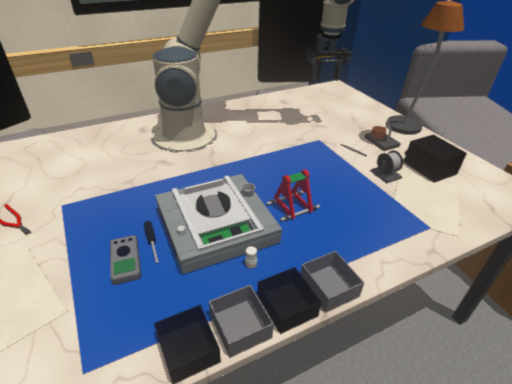

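The top view shows the case at about (249–369, 152–270), the fastener at (310,214) with its slot along the case's x, the tin at (260,225), and the dial at (355,188). The lip is the white strip near row 250. Next I'll measure these.

```bash
cat > h.py <<'E'
import numpy as np, cv2
from cell import env, imaging
def ray(d,uv,z):
    uv=np.atleast_2d(np.asarray(uv,float)); v=np.c_[uv,np.ones(len(uv))]@np.linalg.inv(d["K"]).T@np.asarray(d["rotation"]).T
    c=np.asarray(d["xyz"]); return c+v*((z-c[2])/v[:,2])[:,None]
def proj(d,P):
    p=(np.atleast_2d(P)-d["xyz"])@np.asarray(d["rotation"])@d["K"].T; return p[:,:2]/p[:,2:]
def tool(dw): return env.read_state()["ee_rot"].T@np.asarray(dw)
E
python3 - <<'E'
from h import *
d=imaging.read_camera("top"); c=d["color"]; m=(c.max(2)<60).astype(np.uint8)
m[:, :280]=0; m[:,342:]=0; m[:185]=0; m[245:]=0
n,l,st,ce=cv2.connectedComponentsWithStats(m)
for i in range(1,n):
    if st[i,4]>50: print(st[i],ce[i],ray(d,ce[i],92))
pts=np.argwhere(m)[:,::-1]; W=ray(d,pts,92)[:,:2].astype(np.float32)
print("circle",cv2.minEnclosingCircle(W))
# case outline: non-blue inside mat
hsv=cv2.cvtColor(c,cv2.COLOR_RGB2HSV); nb=((hsv[...,1]<90)).astype(np.uint8); nb[:145]=0;nb[290:]=0;nb[:,:240]=0;nb[:,374:]=0
nb=cv2.morphologyEx(nb,cv2.MORPH_OPEN,np.ones((5,5)))
k=max(cv2.findContours(nb,0,2)[0],key=cv2.contourArea)
print("case",cv2.minAreaRect(ray(d,k[:,0],65)[:,:2].astype(np.float32)))
im=cv2.resize(c[140:285,235:380],None,fx=4,fy=4,interpolation=cv2.INTER_CUBIC)
cv2.imwrite("pics/crop.png",im[...,::-1])
E
```

```text
circle ((602.8038330078125, -135.13531494140625), 6.395707130432129)
case ((614.8076782226562, -92.72593688964844), (301.8387145996094, 334.07989501953125), 87.71031188964844)
```

View pics/crop.png

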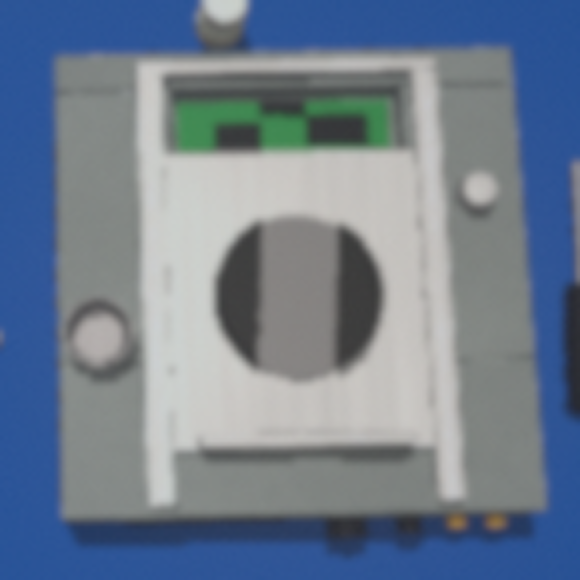

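The crop shows the cheeks at crop x 215–260 and 338–383, the lip's top near edge at crop y≈446 (x 200–412), and the guide bars straight. The cheek threshold was too low, so I'll raise it.

```bash
python3 - <<'E'
from h import *
d=imaging.read_camera("top"); c=d["color"]; m=(c.max(2)<100).astype(np.uint8)
m[:, :285]=0; m[:,335:]=0; m[:190]=0; m[240:]=0
pts=np.argwhere(m)[:,::-1]; W=ray(d,pts,92)[:,:2].astype(np.float32)
(cx,cy),r=cv2.minEnclosingCircle(W); print("head",cx,cy,r)
a=W[W[:,1]>cy].mean(0); b=W[W[:,1]<cy].mean(0); print(a,b,"slot dir deg",np.degrees(np.arctan2(-(a-b)[0],(a-b)[1])))
o=np.array([235,140])
f=lambda p,z: ray(d,np.array(p)/4+o,z)
print("lip",f([(200,448),(412,446)],96))
B=f([(137,60),(150,505),(435,58),(465,497)],77);print("bars",B)
for i in(0,2): v=B[i]-B[i+1]; print(np.degrees(np.arctan2(v[1],v[0])))
C=f([(55,57),(510,47),(547,510),(63,520)],65);print("case",C,C.mean(0))
print("tin,dial",f([(98,335)],93),f([(480,187)],83))
E
```

```text
head 593.1837768554688 -91.50020599365234 50.797645568847656
[596.1563   -56.430035] [ 588.8236  -125.74814] slot dir deg -6.0384836
lip [[ 501.46008841  -23.82136721   96.        ]
 [ 495.14291654 -152.00809848   96.        ]]
bars [[ 754.8470364    -2.9613046    77.        ]
 [ 470.02394257    7.88669612   77.        ]
 [ 744.75417964 -196.40187676   77.        ]
 [ 463.55187356 -185.12131505   77.        ]]
-2.181158737412052
-2.297215191307176
case [[ 763.9169344    50.13494417   65.        ]
 [ 753.0797739  -249.41586927   65.        ]
 [ 453.05740819 -237.68939481   65.        ]
 [ 464.49964139   61.71030103   65.        ]] [608.63843947 -93.81500472  65.        ]
tin,dial [[574.29664149  33.57730742  93.        ]] [[ 655.94748967 -214.42212257   83.        ]]
```

Request:
move_arm:
  fingers: [-1,-1,-1,-1,-1,-1,-1,-1,-1,-1]
  dp:
    - [-0.47,-0.585,0]
    - [-0.47,-0.585,0]
    - [-0.47,-0.585,0]
    - [-0.47,-0.585,0]
    - [-0.47,-0.585,0]
    - [-0.47,-0.585,0]
    - [-0.47,-0.585,0]
    - [-0.47,-0.585,0]
    - [-0.47,-0.585,0]
    - [-0.47,-0.585,0]
  yaw: [1.341,1.341,1.341,1.341,1.341,1.341,1.341,1.341,1.341,1.341]
  squeeze: 5

```text
clock: 1.2
position: [364.9, 141.4, 228.1]
ee_rot: [[0.046, 0.999, 0.001], [0.999, -0.046, 0.0], [0.0, 0.001, -1.0]]
wrist_force: [0.1, 0.3, 0.8]
gripper_width: 0.159
gripper_force: 0.0
```

Request:
move_arm:
  fingers: [-1,-1,-1,-1,-1,-1,-1,-1]
  dp:
    - [-0.223,0.108,0]
    - [-0.223,0.108,0]
    - [-0.223,0.108,0]
    - [-0.223,0.108,0]
    - [-0.223,0.108,0]
    - [-0.223,0.108,0.05]
    - [-0.223,0.108,0.05]
    - [-0.223,0.108,0.05]
  yaw: [0,0,0,0,0,0,0,0]

```text
clock: 2.0
position: [462.6, -83.4, 178.0]
ee_rot: [[0.04, 0.999, -0.003], [0.999, -0.04, 0.001], [0.001, -0.003, -1.0]]
wrist_force: [0.5, 0.2, 1.0]
gripper_width: 0.005
gripper_force: 0.0
```

```bash
python3 - <<'E'
from h import *
d=imaging.read_camera("wrist"); c=d["color"]; cv2.imwrite("pics/w1.png",c[...,::-1])
s=env.read_state(); print(s["position"],s["ee_rot"],s["wrist_force"],s["gripper_width"],d["xyz"])
P=np.array([[501.5,-23.8,96],[495.1,-152,96],[498.3,-88,96],[593.2,-91.6,92]]);print(proj(d,P))
E
```

```text
[463.35912701 -83.29494272 178.96409374] [[ 3.92711232e-02  9.99228495e-01 -4.41156984e-04]
 [ 9.99228570e-01 -3.92710264e-02  2.26057085e-04]
 [ 2.08557993e-04 -4.49694178e-04 -9.99999877e-01]] [0.50874096 0.55675444 0.43243235] 0.008508623487014286 [466.44911271  -0.6951679  336.64740791]
[[299.07293392 129.29300353]
 [291.64577288 267.56732531]
 [295.08712753 203.603827  ]
 [400.99414494 201.94800757]]
```

View pics/w1.png

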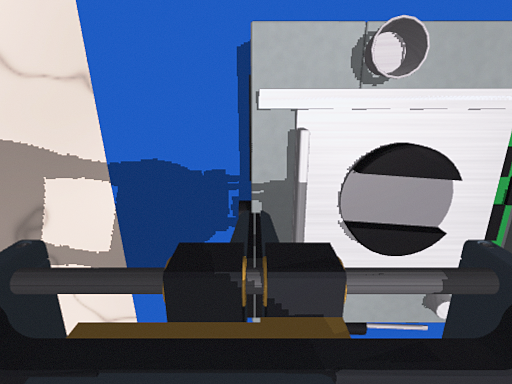

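The picture shows the lip's left end at (302,130) and the head at (400,200), within a few pixels of prediction. I'll descend in front of the lip and approach it.

Request:
move_arm:
  fingers: [-1,-1,-1,-1,-1,-1,-1]
  dp:
    - [-0.003,0,0.04]
    - [-0.003,0,0.075]
    - [-0.003,0,0.082]
    - [-0.003,0.005,0.082]
    - [-0.003,0.012,0.082]
    - [-0.003,0.018,0.082]
    - [-0.003,0.024,0.082]
  yaw: [0,0,0,0,0,0,0]

```text
clock: 2.75
position: [488.8, -88.0, 97.2]
ee_rot: [[0.04, 0.999, 0.002], [0.999, -0.04, -0.001], [-0.001, 0.002, -1.0]]
wrist_force: [-4.4, -0.7, 2.0]
gripper_width: 0.003
gripper_force: 4.1
```

```bash
python3 - <<'E'
from h import *
d=imaging.read_camera("top");c=d["color"]
# panel far edge (last bright row along panel columns) and stop: gap in green window
for col in(290,300,320,328): print(col,[int(v) for v in c[152:185,col].max(1)])
print(env.read_state()["wrist_force"],env.read_state()["position"])
E
```

```text
290 [93, 110, 131, 156, 172, 157, 120, 97, 101, 101, 86, 75, 85, 107, 124, 131, 132, 127, 110, 86, 66, 61, 61, 62, 74, 108, 151, 182, 193, 195, 196, 196, 196]
300 [142, 138, 144, 162, 170, 151, 111, 90, 97, 96, 81, 72, 76, 78, 80, 86, 99, 113, 117, 111, 106, 106, 106, 106, 114, 136, 164, 185, 193, 194, 194, 195, 195]
320 [138, 140, 158, 177, 177, 153, 118, 106, 110, 99, 81, 82, 101, 118, 123, 116, 95, 68, 56, 56, 56, 56, 58, 76, 115, 155, 179, 189, 190, 190, 190, 190, 190]
328 [131, 136, 157, 174, 174, 149, 115, 105, 107, 95, 77, 82, 104, 120, 127, 128, 127, 126, 124, 124, 124, 123, 124, 123, 129, 152, 176, 187, 189, 190, 190, 189, 190]
[ 0.03821525 -0.32211981  0.12534708] [489.18825221 -88.0659542   96.90941273]
```

Request:
move_arm:
  fingers: [-1,-1,-1,-1,-1,-1]
  dp:
    - [0,0.006,0]
    - [0,0.012,0]
    - [0,0.018,0]
    - [0,0.024,0]
    - [0,0.03,0]
    - [0,0.03,0]
  yaw: [0,0,0,0,0,0]

```text
clock: 3.4
position: [517.5, -89.0, 96.1]
ee_rot: [[0.04, 0.999, -0.001], [0.999, -0.04, 0.0], [0.0, -0.001, -1.0]]
wrist_force: [-0.8, -0.2, 0.8]
gripper_width: 0.006
gripper_force: 0.4
```

```bash
python3 - <<'E'
from h import *
d=imaging.read_camera("top");c=d["color"]
for col in(290,328): print(col,[int(v) for v in c[152:185,col].max(1)])
print(env.read_state()["wrist_force"],env.read_state()["position"])
E
```

```text
290 [93, 110, 130, 155, 170, 156, 119, 96, 100, 101, 85, 74, 86, 106, 131, 158, 180, 190, 192, 193, 192, 193, 193, 194, 193, 193, 194, 193, 194, 194, 195, 194, 195]
328 [129, 135, 155, 173, 172, 148, 114, 105, 106, 94, 79, 82, 105, 132, 157, 176, 184, 187, 186, 186, 187, 187, 187, 187, 187, 187, 188, 187, 187, 187, 188, 188, 188]
[-1.16165548 -0.05382618  0.00818194] [517.47844408 -88.99761527  96.09096983]
```

Request:
move_arm:
  fingers: [-1,-1,-1,-1]
  dp:
    - [0,0.003,0]
    - [0,0.006,0]
    - [0,0.008,0]
    - [0,0.008,0]
  yaw: [0,0,0,0]

```text
clock: 3.85
position: [524.8, -89.3, 96.0]
ee_rot: [[0.04, 0.999, -0.001], [0.999, -0.04, 0.0], [0.0, -0.001, -1.0]]
wrist_force: [-4.9, 0.2, 4.6]
gripper_width: 0.005
gripper_force: 2.5
```

Request:
move_arm:
  fingers: [-1,-1,-1]
  dp:
    - [0,0.002,0]
    - [0,0.004,0]
    - [0,0.004,0]
  yaw: [0,0,0]

```text
clock: 4.15
position: [528.7, -89.4, 96.0]
ee_rot: [[0.04, 0.999, -0.001], [0.999, -0.04, 0.0], [0.0, -0.001, -1.0]]
wrist_force: [-4.5, -0.2, 5.4]
gripper_width: 0.004
gripper_force: 2.7
```

Request:
move_arm:
  fingers: [-1,-1,-1]
  dp:
    - [0,0.002,0]
    - [0,0.003,0]
    - [0,0.003,0]
  yaw: [0,0,0]

```text
clock: 4.45
position: [531.6, -89.6, 96.0]
ee_rot: [[0.04, 0.999, -0.001], [0.999, -0.04, 0.0], [0.0, -0.002, -1.0]]
wrist_force: [-6.1, 0.8, 5.5]
gripper_width: 0.005
gripper_force: 3.1
```

Request:
move_arm:
  fingers: [-1,-1,-1]
  dp:
    - [0,0.002,0]
    - [0,0.003,0]
    - [0,0.003,0]
  yaw: [0,0,0]

```text
clock: 4.75
position: [534.6, -89.6, 96.0]
ee_rot: [[0.04, 0.999, -0.002], [0.999, -0.04, 0.0], [0.0, -0.002, -1.0]]
wrist_force: [-5.6, -0.9, 5.6]
gripper_width: 0.007
gripper_force: 3.1
```

Request:
move_arm:
  fingers: [-1,-1,-1]
  dp:
    - [0,0.001,0]
    - [0,0.002,0]
    - [0,0.002,0]
  yaw: [0,0,0]

```text
clock: 5.05
position: [536.5, -89.7, 96.0]
ee_rot: [[0.04, 0.999, -0.002], [0.999, -0.04, 0.0], [0.0, -0.002, -1.0]]
wrist_force: [-6.8, 0.4, 5.2]
gripper_width: 0.007
gripper_force: 3.2
```

```bash
python3 - <<'E'
from h import *
d=imaging.read_camera("top");c=d["color"]
for col in(290,328): print(col,[int(v) for v in c[152:175,col].max(1)])
print(env.read_state()["wrist_force"],env.read_state()["position"])
E
```

```text
290 [92, 107, 128, 152, 168, 154, 120, 111, 143, 174, 187, 188, 188, 190, 190, 190, 190, 190, 190, 190, 191, 191, 190]
328 [128, 133, 153, 170, 170, 147, 124, 142, 170, 181, 183, 183, 182, 183, 182, 183, 182, 183, 184, 184, 184, 183, 184]
[-7.29813635 -0.6399445   5.50696923] [536.53675196 -89.71648996  95.9883675 ]
```

Request:
move_arm:
  fingers: [-1,-1,-1]
  dp:
    - [0,0.001,0]
    - [0,0.002,0]
    - [0,0.002,0]
  yaw: [0,0,0]

```text
clock: 5.4
position: [538.6, -89.8, 96.0]
ee_rot: [[0.04, 0.999, -0.001], [0.999, -0.04, 0.0], [0.0, -0.002, -1.0]]
wrist_force: [-5.5, 0.6, 5.5]
gripper_width: 0.005
gripper_force: 3.2
```

Request:
move_arm:
  fingers: [-1,-1,-1]
  dp:
    - [0,0.001,0]
    - [0,0.0015,0]
    - [0,0.0015,0]
  yaw: [0,0,0]

```text
clock: 5.7
position: [538.7, -89.8, 96.0]
ee_rot: [[0.04, 0.999, -0.004], [0.999, -0.04, 0.0], [0.0, -0.004, -1.0]]
wrist_force: [-13.1, -1.3, 11.2]
gripper_width: 0.007
gripper_force: 7.4
```

Panel is home: the position stalled and the force rose. I'll retract, lift, open the fingers to about 66 mm and look from above the head.

Request:
move_arm:
  fingers: [-1,-1,-1,0.45,0.45,0.45,0.45,0.45]
  dp:
    - [0,-0.008,0]
    - [0,-0.01,-0.02]
    - [0,-0.01,-0.06]
    - [0,0.03,-0.09]
    - [0,0.075,-0.09]
    - [0,0.106,-0.09]
    - [0,0.106,-0.09]
    - [0,0.106,-0.09]
  yaw: [0,0,0,0,0,0,0,0]

```text
clock: 6.5
position: [646.7, -94.2, 185.4]
ee_rot: [[0.04, 0.999, -0.0], [0.999, -0.04, 0.0], [0.0, -0.0, -1.0]]
wrist_force: [-1.0, -0.6, 0.1]
gripper_width: 0.414
gripper_force: 0.0
```

```bash
python3 - <<'E'
from h import *
d=imaging.read_camera("wrist"); c=d["color"]; cv2.imwrite("pics/w2.png",c[...,::-1])
s=env.read_state(); print(s["position"],s["ee_rot"],s["wrist_force"],s["gripper_width"],d["xyz"])
print(proj(d,np.array([[641,-94,92],[647,-94,92]])))
np.savez("w2.npz",K=d["K"],xyz=d["xyz"],rotation=d["rotation"],color=c)
E
```

```text
[646.0760544  -94.13025475 185.55860434] [[ 3.99493493e-02  9.99201353e-01 -8.39480435e-04]
 [ 9.99201693e-01 -3.99492006e-02  1.93187052e-04]
 [ 1.59496191e-04 -8.46527970e-04 -9.99999629e-01]] [-1.16529696  0.17372043  0.34598262] 0.4540466398239026 [650.20597399 -11.35860286 344.04183737]
[[247.82711199 196.04295459]
 [254.37950128 195.793354  ]]
```

View pics/w2.png

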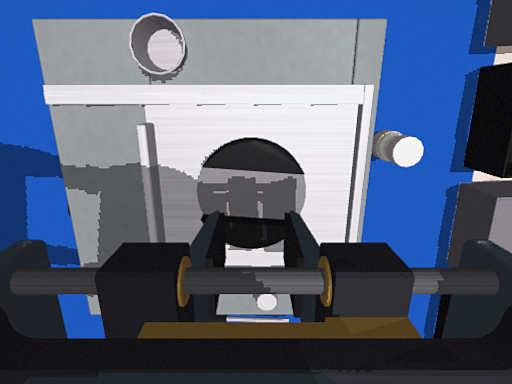

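The picture shows the head centred near (252,194), the slot slightly clockwise (about 4°), and the fingers still opening. I'll align, let the fingers finish, and descend.

Request:
move_arm:
  fingers: [0.45,0.45,0.45,0.45,0.45,0.45,0.45,0.45,0.45]
  dp:
    - [0.001,-0.001,0]
    - [0.001,-0.001,0]
    - [0.001,-0.001,0]
    - [0.001,-0.001,0.03]
    - [0.001,-0.001,0.06]
    - [0.001,-0.001,0.07]
    - [0.001,-0.001,0.08]
    - [0.001,-0.001,0.09]
    - [0.001,-0.001,0.09]
  yaw: [0.05,0.05,0.05,0.05,0.05,0.05,0.05,0.05,0.05]

```text
clock: 7.45
position: [645.5, -93.1, 95.4]
ee_rot: [[0.09, 0.996, -0.001], [0.996, -0.09, 0.0], [0.0, -0.001, -1.0]]
wrist_force: [-0.6, 0.7, -0.8]
gripper_width: 0.724
gripper_force: 0.0
```

```bash
python3 - <<'E'
from h import *
d=imaging.read_camera("wrist"); c=d["color"]; cv2.imwrite("pics/w3.png",c[...,::-1])
s=env.read_state(); print(s["position"],s["wrist_force"],s["wrist_torque"],s["gripper_width"])
E
```

```text
[645.88755547 -93.19646733  96.09361989] [0.25638002 0.57976876 0.54590883] [-0.09880744  0.08052991 -0.03486262] 0.7216032817872655
```

View pics/w3.png

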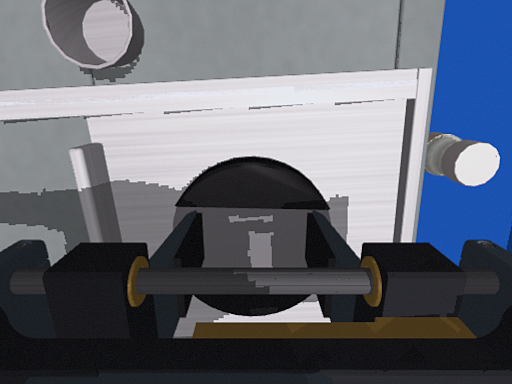

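The fingers sit inside the slot with no contact forces. Now turning.

Request:
move_arm:
  fingers: [0.45,0.45,0.45,0.45,0.45,0.45,0.45,0.45,0.45,0.45]
  dp:
    - [0,0,0]
    - [0,0,0]
    - [0,0,0]
    - [0,0,0]
    - [0,0,0]
    - [0,0,0]
    - [0,0,0]
    - [0,0,0]
    - [0,0,0]
    - [0,0,0]
  yaw: [0.08,0.16,0.24,0.32,0.4,0.48,0.56,0.64,0.72,0.8]

```text
clock: 8.5
position: [646.2, -93.9, 97.0]
ee_rot: [[0.779, 0.627, 0.001], [0.627, -0.779, -0.001], [0.0, 0.002, -1.0]]
wrist_force: [-0.8, -4.6, 0.2]
gripper_width: 0.724
gripper_force: 2.0
```

```bash
python3 - <<'E'
from h import *
s=env.read_state(); print(s["position"],s["wrist_force"],s["wrist_torque"],s["gripper_width"],s["qpos"])
E
```

```text
[646.20981875 -93.87882449  97.01521349] [-0.76591372 -4.64949074  0.15319833] [-0.84088505  0.42189027  0.04339464] 0.7240960838799733 [-1.34784770e+01  3.83447784e+01  8.05547209e+01 -5.30960871e-02
  6.10174839e+01  3.77208235e+01]
```

Request:
move_arm:
  fingers: [0.45,0.45,0.45,0.45,0.45,0.45,0.45,0.45]
  dp:
    - [0,0,0]
    - [0,0,0]
    - [0,0,0]
    - [0,0,0]
    - [0,0,0]
    - [0,0,0]
    - [0,0,0]
    - [0,0,0]
  yaw: [0.08,0.16,0.24,0.32,0.4,0.48,0.56,0.64]

```text
clock: 9.3
position: [645.7, -93.6, 96.8]
ee_rot: [[0.999, 0.038, 0.0], [0.038, -0.999, -0.001], [0.0, 0.001, -1.0]]
wrist_force: [-3.9, -1.2, 0.1]
gripper_width: 0.72
gripper_force: 1.9
```

```bash
python3 - <<'E'
from h import *
d=imaging.read_camera("wrist"); c=d["color"]; cv2.imwrite("pics/w4.png",c[...,::-1])
s=env.read_state(); print(s["position"],s["wrist_force"],s["wrist_torque"],s["gripper_width"])
E
```

```text
[645.73998692 -93.52827007  96.80657378] [-2.65664873 -1.50592597 -0.96713241] [-0.32783436  0.52530791  0.04263275] 0.7301343351590524
```

View pics/w4.png

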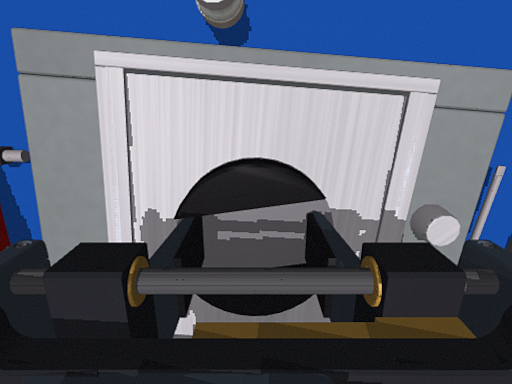

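The cheek edge lags the fingers by about 8°, and the turning is going well. Small steps to the stop now.

Request:
move_arm:
  fingers: [0.45,0.45,0.45,0.45,0.45]
  dp:
    - [0,0,0]
    - [0,0,0]
    - [0,0,0]
    - [0,0,0]
    - [0,0,0]
  yaw: [0.05,0.1,0.15,0.18,0.18]

```text
clock: 9.85
position: [645.9, -93.3, 96.4]
ee_rot: [[0.99, -0.138, 0.001], [-0.138, -0.99, -0.0], [0.001, 0.0, -1.0]]
wrist_force: [-2.1, -1.2, 0.2]
gripper_width: 0.727
gripper_force: 1.2
```

Request:
move_arm:
  fingers: [0.45,0.45,0.45]
  dp:
    - [0,0,0]
    - [0,0,0]
    - [0,0,0]
  yaw: [0.02,0.04,0.04]

```text
clock: 10.15
position: [645.8, -93.1, 96.0]
ee_rot: [[0.984, -0.179, 0.0], [-0.179, -0.984, 0.0], [-0.0, -0.0, -1.0]]
wrist_force: [-2.0, -0.7, 2.1]
gripper_width: 0.726
gripper_force: 1.2
```

Request:
move_arm:
  fingers: [0.45,0.45,0.45]
  dp:
    - [0,0,0]
    - [0,0,0]
    - [0,0,0]
  yaw: [0.02,0.03,0.03]

```text
clock: 10.45
position: [645.0, -92.8, 95.7]
ee_rot: [[0.978, -0.208, -0.002], [-0.208, -0.978, 0.001], [-0.002, -0.0, -1.0]]
wrist_force: [-6.4, 2.4, 2.4]
gripper_width: 0.727
gripper_force: 3.4
```

Request:
move_arm:
  fingers: [0.45,0.45,0.45]
  dp:
    - [0,0,0]
    - [0,0,0]
    - [0,0,0]
  yaw: [0.015,0.025,0.025]

```text
clock: 10.75
position: [644.3, -92.5, 95.4]
ee_rot: [[0.973, -0.232, -0.003], [-0.232, -0.973, 0.001], [-0.003, -0.0, -1.0]]
wrist_force: [-9.7, 3.4, 3.9]
gripper_width: 0.722
gripper_force: 5.0
```

```bash
python3 - <<'E'
from h import *
d=imaging.read_camera("wrist"); c=d["color"]; cv2.imwrite("pics/w5.png",c[...,::-1])
s=env.read_state(); print(s["position"],s["wrist_force"],s["wrist_torque"],s["gripper_width"])
E
```

```text
[644.27019828 -92.49145773  95.43932911] [-10.62750418   2.59263902   3.40012546] [0.66995281 1.82303135 0.43983388] 0.7234082851839483
```

View pics/w5.png

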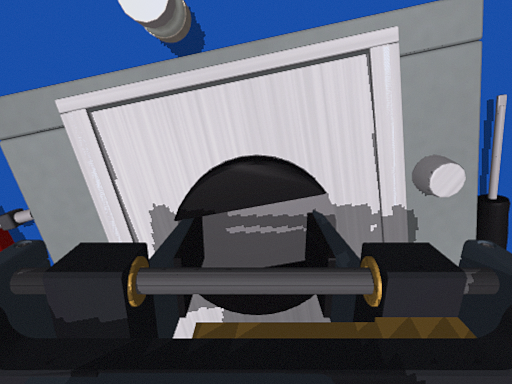

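The slot edge (180,220)→(330,192) is now nearly parallel to the stop bar, and the torque has risen to 0.44 N m, so the fastener is at its stop. I'll back off and lift clear.

Request:
move_arm:
  fingers: [0.45,0.45,0.45,0.45,0.45,0.45,0.45,0.45,0.45]
  dp:
    - [0,0,0]
    - [0,0,0]
    - [0,0,-0.01]
    - [0,0,-0.03]
    - [0,0,-0.07]
    - [0,0,-0.11]
    - [0,0,-0.13]
    - [0,0,-0.13]
    - [0,0,-0.13]
  yaw: [-0.1,-0.2,-0.2,-0.2,-0.2,-0.2,-0.2,-0.2,-0.2]

```text
clock: 11.7
position: [646.0, -93.2, 226.5]
ee_rot: [[0.999, -0.037, 0.001], [-0.037, -0.999, -0.0], [0.001, 0.0, -1.0]]
wrist_force: [0.7, 0.3, 0.1]
gripper_width: 0.726
gripper_force: 0.0
```

```bash
python3 - <<'E'
from h import *
d=imaging.read_camera("wrist"); c=d["color"]; cv2.imwrite("pics/w6.png",c[...,::-1])
s=env.read_state(); print(s["position"],s["wrist_force"],s["gripper_width"])
E
```

```text
[645.55355255 -93.09540861 225.58594703] [ 0.67996196 -0.47721526 -1.21444703] 0.7251471362766558
```

View pics/w6.png

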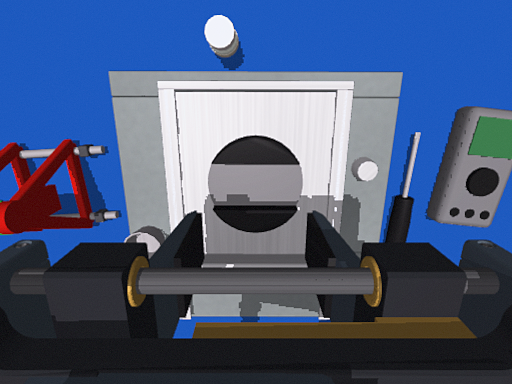

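The slot lies across at (210–302, ~165/205), parallel to the stop bar. The panel is against the bar, the bystanders look undisturbed, and the arm is clear of everything.

```bash
python3 -c "
from cell import ticket
print(ticket.close_job())"
```

```text
the job is handed in; nothing more can be done
None
```

The panel is pushed home and the fastener is turned a quarter turn clockwise to its stop. The job is handed in with the arm clear and the bystanders apparently undisturbed, but hand-in returned no verdict, so I can't confirm it passed.

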